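# Line up the centre punch over the knob template

### The job

The drawer front is to get its knob: take the blue aluminium knob template by its black grip, lay it flat on the drawer front with its fence flush against the board's near edge and its white centre line on the pencil line, and let go of it. Then take the centre punch out of the tool stand, carry it over the cup of brushes, the can and the bottle without disturbing them, and stop with the punch upright and its tip about a centimetre above the middle of the template's steel bushing, not touching the template at any time. Finish holding the punch still up there and do not lower it or let go: I want to check the line-up before it goes in.

Things in the scene. Friction and masses are not known exactly. Their poses are not given: they have to be found in the camera images.
- drawer_front: fixed wooden board, 140 (x) by 220 (y) by 18 mm, lying face up on a 3 mm rubber mat 12 to 15 mm larger all round; does not move when pushed. Origin under its centre at table height; board top at z = 21 mm, near edge (facing the robot) at x = -70 mm. A pencil line runs across its top along x at y = 0. Turned at most 15 degrees
- edge_mark (a point): where the pencil line meets the near edge of the drawer front, on the board's top face (70 mm in -x from the board's centre, 21 mm above the table); axes as the board's: x into the board at a right angle to the near edge, y along that edge, z up
- knob_template: loose blue aluminium template, 0.2 kg, on the book, fence over the book's near edge, turned at most 20 degrees. Origin: plate underside, middle of the fence's inner face; laid right, it and its axes coincide with edge_mark. Plate 4 mm thick, x = 0 to 100 mm, 60 mm wide, white centre line at y = 0. Fence bar 120 mm along y, x = -14 to 0, reaching 12 mm below the plate. Centre of mass at x = 22 mm
- template_grip (a point): point in the template's upright black grip, a bar 60 mm along y, 14 mm thick in x (take it across these 14 mm from above) and 36 mm high; 12 mm in +x of the template's origin and 32 mm above the plate's underside, 8 mm below the grip's top; axes as the template's
- bush_mouth (a point): centre of the top of the template's steel bushing: 65 mm in +x of the template's origin, 10 mm above the plate's underside; ring 20 mm outside, 12 mm bore, standing 6 mm above the plate; axes as the template's
- fence_left (a point): point on the inner face of the fence (the face that goes against the board's edge), 55 mm to +y of its middle, 3 mm below the plate's underside; axes as the template's
- fence_right (a point): the same, 55 mm to -y
- centre_punch: loose steel punch, 114 mm long, 0.12 kg, upright in the tool stand. Origin at its tip, z along it to the brass cap. Nose 8 mm thick up to 35 mm, collar 18 mm thick to 41 mm, round knurled body 14 mm thick from 41 to 100 mm (grip here, about 75 mm above the tip), cap 17 mm thick. Lifts straight up; its lower 35 mm are in the stand's hole
- tool_stand: fixed wooden block 70 (x) by 90 (y) by 48 mm high, origin under its centre. The punch stands 12 mm to -x of the centre, collar on the block's top: tip 13 mm above the table, cap's top 127 mm. A row of drill bits along y (up to 22 mm above the block) stands 34 mm to +x of the punch
- field_guide: loose paperback book, 185 (x) by 136 (y) by 15 mm, on which the template lies at the start; origin under its centre
- pen_cup: red and white patterned tin with brushes and probes, standing on the table, 73 mm across, 179 mm high with what stands in it (the tin 90 mm); origin under its middle; leave alone
- drink_can: drink can standing on the table, 66 mm across, 147 mm high; origin under its centre; leave alone
- green_vial: small green bottle standing on the table, 27 mm across, 75 mm high; origin under its centre; leave alone
Mind the look-alikes: they are no part of the job. What is shaped like the tool_stand but purple, turquoise or yellow is not meant.

How it is judged:
On the way, in this order (a step that is already met when the one before it is completed fails the run):
1. the template lies flat on the drawer front, fence flush against the near edge, centred on the pencil line, let go (x of fence_left in the frame of edge_mark between -0.0025 and 0.0025 m and x of fence_right in the frame of edge_mark between -0.0025 and 0.0025 m and y of knob_template in the frame of edge_mark between -0.005 and 0.005 m and z of knob_template in the frame of edge_mark below 0.003 m and angle between knob_template's own z axis and vertical below 0.04 rad and contact force between knob_template and the fingers below 0.1 N and contact force between knob_template and the arm below 0.1 N and linear speed of knob_template below 0.01 m/s), for 0.2 s.
2. the punch is out of the tool stand, held in the fingers (height (world z) of centre_punch above 0.06 m and contact force between centre_punch and the fingers above 1 N and contact force between centre_punch and tool_stand below 0.05 N), for 0.2 s.
At the end, for the whole second after the job is handed in: Template flat and untouched on the board: fence ends within 2.5 mm of the near edge, centre line within 5 mm of the pencil line, 2 degrees. Punch held still by the fingers, upright within 7 degrees, tip 3 to 20 mm above the bushing, within 5 mm of its axis, touching neither template nor board (all of step 1 and horizontal distance between centre_punch and bush_mouth below 0.005 m and z of centre_punch in the frame of bush_mouth between 0.003 and 0.02 m and angle between centre_punch's own z axis and vertical below 0.12 rad and contact force between centre_punch and the fingers above 1 N and contact force between centre_punch and knob_template below 0.05 N and contact force between centre_punch and drawer_front below 0.05 N and linear speed of centre_punch below 0.02 m/s); the arm keeps its last pose, push and grip.
It fails at once if the cup of brushes is moved by more than 15 mm or tipped (distance of pen_cup from where it was at the start of the episode above 0.015 m or angle between pen_cup's own z axis and vertical above 0.2 rad).
It fails at once if the drink can is moved by more than 15 mm or tipped (distance of drink_can from where it was at the start of the episode above 0.015 m or angle between drink_can's own z axis and vertical above 0.2 rad).
It fails at once if the green bottle is moved by more than 15 mm or tipped (distance of green_vial from where it was at the start of the episode above 0.015 m or angle between green_vial's own z axis and vertical above 0.2 rad).
It fails at once if the punch touches the template (contact force between centre_punch and knob_template above 0.5 N).
It also fails if it takes over 66 s, if anything falls off the work surface, if the arm or the gripper's body presses on something with over 40 N, if the wrist force passes 120 N, or if a joint passes its speed limit or range.

### The arm

A 6-joint arm with a two-finger parallel gripper is mounted at the origin on the work surface; the furniture and walls round the work are solid. World frame = base frame: x ahead of the robot, y to its left, z up, the work surface at z = 0. Lengths are in m, angles in rad, forces in N, time in s.
With the tool pointing down it reaches from about 0.3 to 0.775 m from the base axis. Payload 14.6 kg.
Tool frame: the origin (TCP) lies midway between the tips of the shut fingers; the grasp point (between the pads) lies 19 mm behind it (ctrl.grip_depth is the z of the grasp point in the tool frame, in m); z points along the fingers, y is the line along which they close (so a half turn about z gives the same grasp; the last joint's range is limited). The gripper opens to 94 mm and grips with 3 to 60 N. Pads are 16 mm wide; open, the fingers measure 119 mm over their backs; the gripper's body (75 mm by 177 mm) begins 78 mm behind the grasp point.
Start: joints at [-0.067, 0.3, 1.521, -0, 1.321, -0.067], TCP at [0.55, -0, 0.172] pointing down, gripper open.
Joint ranges: [-3.03, 3.03], [-0.79, 2.21], [0.23, 2.52], [-1.04, 4.18], [0, 3.07], [-2.55, 2.55]. Speed limits (rad/s): [2.22, 2.22, 2.57, 3.14, 3.14, 3.14].

### API

Orientations are given as [roll, pitch, yaw] about the fixed x, y, z axes, in that order (R = Rz(yaw) Ry(pitch) Rx(roll)).
In Python, from station import ctrl gives the robot as it stands. The module is installed in compiled form; this text tells all that it offers.
- The arm moves only by the tool carry_out, never from a script. Its argument "commands" is a list of rows, each a list of 3 entries, a list of its own where there are three numbers: the closure, from 0 (fully open) to 1 (shut), then the shift along the tool's x, y, z in mm, then the turn, a rotation vector about the tool's x, y, z in rad. In form: [[gripper, [tx, ty, tz], [wx, wy, wz]], ...]. A call has 1 to 10 rows; each row shifts and turns the commanded pose from where the row before left it, along the tool's axes as they then stand; what a row does not reach is not made up. A row lasts 1/8 s, in which the tool goes at most 62.5 mm and 10.7 degrees, less where a joint would pass 70% of its speed; a pose out of reach is approached as far as the arm can. A call with a gripper value outside its range is refused whole. The fingers move at their own pace and stop on an object; "squeeze" is the grip in N (left out, the last holds). Time passes only in rows, so rows that do not move let the fingers close. It gives the time, the measured TCP pose, the force, the opening and the grip force at its end, in the units of the state.
- ctrl.get_obs(): the state, without advancing time (a new reading comes with each control period).
- ctrl.camera(name): name is "scene" or "side" or "wrist"; returns a dict with "img" (384x512x3 uint8, blue, green, red), "camera_matrix" (3x3 intrinsics, pixels), "rvec" (rotation vector, rad) and "tvec" (3), from world to camera coordinates, as OpenCV has them. Camera axes: x right, y down, z forward; pixel columns grow to the right and rows downward; lengths in m; the calibration is good to about 2 mm. A picture is of the moment at which its call begins. There is no depth.
- ctrl.hand_in(): hands the job in; it is judged then, once.
Trained networks look in the newest picture that a camera, given by its name, has taken for a name from the list of things; names that differ only in an ending like _2 or _b are one class to them, and where a whole thing is asked for, a point or a joint stands for the part that bears it (a point fixed in the world has none). Each returns a list of dicts, best first, with "score" (0 to 1); they miss things now and then, are a little off and sometimes report something else, mostly with a low value. They report only what shows in the picture. A call takes as long as a camera call. They do not tell look-alikes from the thing itself.
- ctrl.outline_of(thing, camera): "region" (384x512 bool, what is visible of it).
- ctrl.place_of(thing, camera): "at" ([x, y, z] in m, in world coordinates, good to about 4 mm: a listed point, or the origin of a listed thing).
The state is a dict: "time_s": time; "qpos": joint angles; "joint_vel": joint speeds; "tau": joint torques, N m; "ee_pos": TCP position; "eef_rot": TCP orientation; "force": force on the tool from outside, world axes, zero at the start; "moment": the same for the moment, N m; "grip_width": finger opening in m; "grip_force": force on a finger pad.
Only numpy, scipy, OpenCV 4.12 (cv2) and the standard library are available. Lean on these libraries where they do the work, as an engineer would, in place of code of your own. Each camera call takes 0.05 s, during which the arm holds its last target. There are 200 camera calls.

## Working session

There is one attempt and no reset: what is moved stays moved. The work goes in short steps, Python scripts to look and compute and a tool call to move; the robot and the scene stay as the last step left them, time stands still between calls to the robot, and variables do not carry over. Pictures are saved under pics/ and viewed, at most 10 in all, crops included, and the job is handed in when it is done.

Besides the shell and the picture viewer there is one more tool, called after ">>>" by a JSON object that holds its "name" and its "arguments", one argument or row to a line. carry_out: Moves the arm, as the interface text tells. Its arguments: {"type":"object","properties":{"commands":{"type":"array","items":{"type":"array"}},"squeeze":{"type":"number"}},"required":["commands"]}

```bash
mkdir -p pics
cat > h.py <<'E'
import numpy as np, cv2
from scipy.spatial.transform import Rotation as R
from station import ctrl
def cam(n):
    c=ctrl.camera(n); c['R']=cv2.Rodrigues(np.array(c['rvec'],float))[0]; c['t']=np.array(c['tvec'],float).ravel(); c['K']=np.array(c['camera_matrix'],float); return c
def proj(c,P):
    p=(np.atleast_2d(P)@c['R'].T+c['t'])@c['K'].T; return p[:,:2]/p[:,2:]
def back(c,uv,z):
    uv=np.atleast_2d(uv); d=np.c_[uv,np.ones(len(uv))]@np.linalg.inv(c['K']).T@c['R']; o=-c['R'].T@c['t']
    return o+d*((z-o[2])/d[:,2])[:,None]
E
python3 - <<'E'
from h import *
o=ctrl.get_obs(); print(o['time_s'],o['ee_pos'],o['eef_rot'],ctrl.grip_depth)
ims=[]
for n in ['scene','side','wrist']:
    c=cam(n); cv2.imwrite(f'pics/{n}0.png',c['img']); print(n,-c['R'].T@c['t'])
    for th in ['drawer_front','edge_mark','knob_template','template_grip','bush_mouth','fence_left','fence_right','centre_punch','tool_stand','field_guide','pen_cup','drink_can','green_vial']:
        print(n,th,[(np.round(d['at'],3).tolist(),round(d['score'],2)) for d in ctrl.place_of(th,n)[:4]])
E
```

```text
0.0 [5.49704801e-01 8.87129174e-06 1.71903732e-01] [-3.14045767e+00 -5.26292515e-05  1.57080075e+00] -0.0188
scene [0.12971411 0.91205876 1.09671479]
scene drawer_front [([0.559, -0.285, -0.003], 0.89)]
scene edge_mark [([0.494, -0.302, 0.022], 0.97)]
scene knob_template [([0.496, 0.085, 0.014], 0.96)]
scene template_grip [([0.552, 0.4, -0.003], 0.7), ([0.509, 0.085, 0.045], 0.57)]
scene bush_mouth [([0.561, 0.072, 0.023], 0.97)]
scene fence_left [([0.502, 0.138, 0.012], 0.84)]
scene fence_right [([0.487, 0.03, 0.012], 0.9), ([0.506, 0.135, 0.011], 0.38)]
scene centre_punch [([0.537, 0.403, 0.015], 0.6)]
scene tool_stand [([0.551, 0.402, -0.002], 0.92), ([0.699, 0.413, 0.002], 0.81), ([0.41, 0.427, -0.001], 0.77), ([0.276, 0.369, -0.006], 0.58)]
scene field_guide [([0.595, 0.083, -0.001], 0.88), ([0.491, 0.083, 0.016], 0.15)]
scene pen_cup [([0.723, 0.26, -0.002], 0.8)]
scene drink_can [([0.403, 0.252, 0.005], 0.89)]
scene green_vial [([0.59, 0.26, -0.0], 0.5), ([0.595, 0.08, -0.003], 0.44)]
side [-0.08254302  1.30179449  0.80939153]
side drawer_front [([0.561, -0.284, -0.004], 0.94)
[... 546 characters left out ...]
]
side drink_can [([0.397, 0.249, -0.003], 0.58)]
side green_vial [([0.591, 0.258, -0.002], 0.7)]
wrist [0.55053296 0.06559904 0.3842037 ]
wrist drawer_front [([0.558, -0.279, -0.002], 0.88)]
wrist edge_mark []
wrist knob_template [([0.496, 0.085, 0.013], 0.92)]
wrist template_grip [([0.503, 0.081, 0.051], 0.96), ([0.561, -0.276, 0.001], 0.23)]
wrist bush_mouth [([0.558, 0.077, 0.022], 0.63), ([0.505, 0.083, 0.048], 0.5)]
wrist fence_left [([0.506, 0.136, 0.012], 0.86)]
wrist fence_right [([0.488, 0.033, 0.008], 0.77)]
wrist centre_punch [([0.56, 0.076, 0.025], 0.19)]
wrist tool_stand []
wrist field_guide [([0.594, 0.081, 0.002], 0.85)]
wrist pen_cup []
wrist drink_can []
wrist green_vial []
```

View pics/scene0.png

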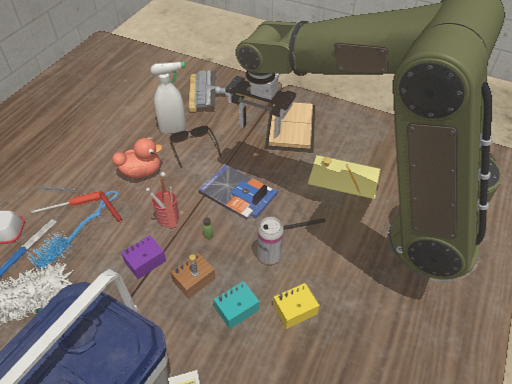

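View pics/wrist0.png

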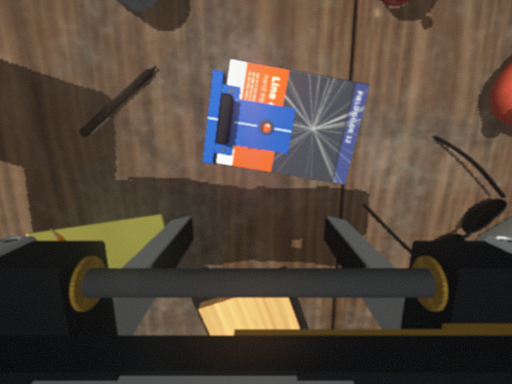

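The scene shows the brown stand holding the punch at about (193,265), and the template on the book at (255,190). The wrist view shows the grip at (226,118), the bushing at (267,128), and the board at the bottom.

>>> {"name": "carry_out", "arguments": {
  "commands": [
    [0.2,[28,-14,0],[0,0,0]],
    [0.5,[28,-14,0],[0,0,0]],
    [0.5,[27,-15,0],[0,0,0]],
    [0.5,[0,0,30],[0,0,0.08]],
    [0.5,[0,0,20],[0,0,0.08]],
    [0.5,[0,0,0],[0,0,0]],
    [0.5,[0,0,0],[0,0,0]]
  ],
  "squeeze": 40
}}

```text
time_s: 2.98
ee_pos: [0.5074, 0.083, 0.1234]
eef_rot: [3.141, -0.0, 1.412]
force: [0.0, 0.2, 0.7]
grip_width: 0.0471
grip_force: 0.0
```

Run:
```python
from h import *
o=ctrl.get_obs(); print(o['time_s'],o['ee_pos'],o['eef_rot'],o['grip_width'])
c=cam('wrist'); cv2.imwrite('pics/w1.png',c['img'])
for th in ['knob_template','template_grip','bush_mouth','fence_left','fence_right']:
    print(th,[(np.round(d['at'],4).tolist(),round(d['score'],2)) for d in ctrl.place_of(th,'wrist')[:2]])
    for n in ['scene','side']:
        ctrl.camera(n); print('  ',n,[(np.round(d['at'],4).tolist(),round(d['score'],2)) for d in ctrl.place_of(th,n)[:1]])
```

```text
2.975 [0.50743476 0.08296092 0.12337535] [ 3.14054686e+00 -2.67103854e-04  1.41242373e+00] 0.0471451934762833
knob_template [([0.4931, 0.0824, 0.0143], 0.96)]
   scene [([0.4923, 0.0832, 0.013], 0.72)]
   side [([0.4956, 0.0876, 0.0135], 0.69)]
template_grip [([0.5022, 0.0868, 0.0497], 0.73)]
   scene [([0.5064, 0.0851, 0.0451], 0.7)]
   side [([0.5099, 0.0842, 0.0421], 0.84)]
bush_mouth [([0.5584, 0.0777, 0.0215], 0.96)]
   scene [([0.5585, 0.0722, 0.0268], 0.88)]
   side [([0.5635, 0.0728, 0.0235], 0.85)]
fence_left [([0.5113, 0.1392, 0.0092], 0.64)]
   scene [([0.5013, 0.1381, 0.0101], 0.69)]
   side [([0.4908, -0.3027, 0.0236], 0.64)]
fence_right [([0.487, 0.0325, 0.0085], 0.64)]
   scene [([0.485, 0.0337, 0.0104], 0.81)]
   side []
```

View pics/w1.png

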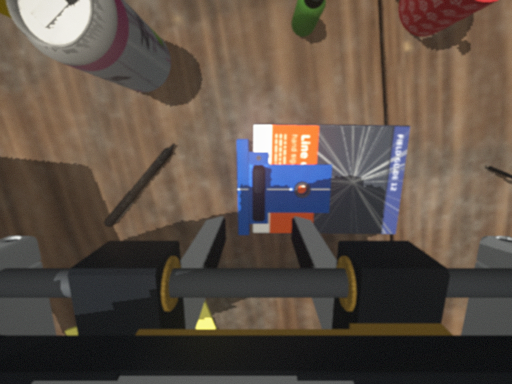

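The view shows the template square to the gripper, with its grip at (259,193) and bushing at (302,188). I'll go down and grasp it.

>>> {"name": "carry_out", "arguments": {
  "commands": [
    [0.5,[0,0,30],[0,0,0]],
    [0.5,[0,0,30],[0,0,0]],
    [0.5,[0,0,20],[0,0,0]],
    [0.5,[0,0,15],[0,0,0]],
    [0.5,[0,0,0],[0,0,0]],
    [0.9,[0,0,0],[0,0,0]],
    [0.9,[0,0,0],[0,0,0]],
    [0.9,[0,0,0],[0,0,0]],
    [0.9,[0,0,0],[0,0,0]],
    [0.9,[0,0,0],[0,0,0]]
  ],
  "squeeze": 40
}}

```text
time_s: 5.52
ee_pos: [0.507, 0.083, 0.0275]
eef_rot: [3.141, -0.0, 1.411]
force: [0.6, 0.7, 0.3]
grip_width: 0.0092
grip_force: 0.0
```

Run:
```python
from h import *
c=cam('side'); s=c['img'][100:300,150:400]
w=cam('wrist'); cv2.imwrite('pics/w2.png',np.vstack([cv2.resize(w['img'],(512,384))]))
c2=cam('scene'); 
p=proj(c2,[[.507,.083,.05]])[0].astype(int); q=proj(c,[[.507,.083,.05]])[0].astype(int)
f=lambda im,p: cv2.resize(im[max(p[1]-40,0):p[1]+40,p[0]-50:p[0]+50],(400,320),interpolation=cv2.INTER_CUBIC)
cv2.imwrite('pics/s2.png',np.hstack([f(c2['img'],p),f(c['img'],q)]))
for th in ['knob_template','template_grip','bush_mouth','fence_left','fence_right']:
    print(th,[(n,np.round(d['at'],4).tolist(),round(d['score'],2)) for n in ['wrist','scene','side'] for d in ctrl.place_of(th,n)[:1]])
```

```text
knob_template [('wrist', [0.4956, 0.0821, 0.0128], 0.8), ('scene', [0.4945, 0.0835, 0.0124], 0.91), ('side', [0.4975, 0.0907, 0.013], 0.59)]
template_grip [('wrist', [0.503, 0.0846, 0.0503], 0.93), ('scene', [0.5068, 0.0889, 0.0435], 0.96)]
bush_mouth [('wrist', [0.5606, 0.0785, 0.0227], 0.9), ('scene', [0.5598, 0.071, 0.0223], 0.64), ('side', [0.5593, 0.0717, 0.0234], 0.73)]
fence_left [('wrist', [0.5093, 0.139, 0.0117], 0.6), ('scene', [0.5002, 0.1381, 0.0121], 0.7), ('side', [0.5022, 0.1387, 0.0158], 0.74)]
fence_right [('scene', [0.487, 0.0345, 0.0144], 0.55)]
```

View pics/s2.png

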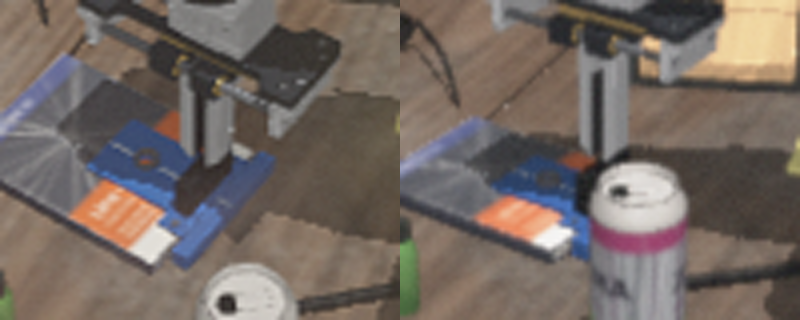

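View pics/w2.png

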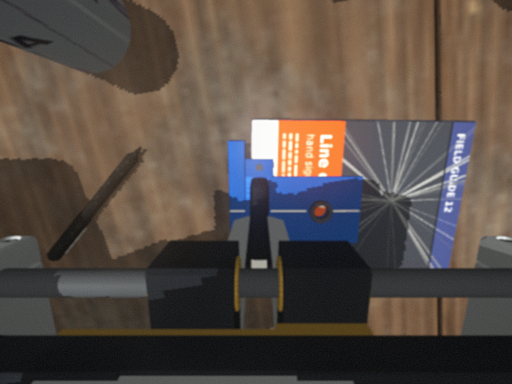

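Run:
```python
from h import *
o=ctrl.get_obs(); print(o['grip_width'],o['grip_force'])
c=cam('wrist'); T=np.array(o['ee_pos'])
print(proj(c,T+[[0,0,0],[0,0,.019],[0,0,.04]]))
print('bush',back(c,[320,211],.025),'line near fence',back(c,[233,211],.019),'grip far end top',back(c,[260,178],.055),'fence far corners',back(c,[[229,141],[244,141]],.019),'plate far corner',back(c,[[362,178]],.019))
```

```text
0.009583037446720809 0.0
[[257.35176311 215.90873824]
 [257.30610473 223.27973249]
 [257.24484301 233.16969644]]
bush [[0.55957802 0.0780679  0.025     ]] line near fence [[0.48646026 0.08819854 0.019     ]] grip far end top [[0.51470855 0.118613   0.055     ]] fence far corners [[0.49399247 0.14701358 0.019     ]
 [0.50604888 0.14505695 0.019     ]] plate far corner [[0.59873415 0.09916116 0.019     ]]
```

>>> {"name": "carry_out", "arguments": {
  "commands": [
    [1.0,[0,0,0],[0,0,0]],
    [1.0,[0,0,0],[0,0,0]],
    [1.0,[0,0,0],[0,0,0]],
    [1.0,[0,0,0],[0,0,0]]
  ],
  "squeeze": 40
}}

```text
time_s: 6.98
ee_pos: [0.507, 0.083, 0.0274]
eef_rot: [-3.142, 0.0, 1.411]
force: [0.3, 0.9, 0.7]
grip_width: 0.0005
grip_force: 0.0
```

Run:
```python
from h import *
w=cam('wrist');c=cam('scene')
p=proj(c,[[.507,.083,.05]])[0].astype(int)
a=cv2.resize(c['img'][p[1]-30:p[1]+30,p[0]-32:p[0]+32],(400,375),interpolation=cv2.INTER_CUBIC)
b=cv2.resize(w['img'][125:275,180:340],(400,375),interpolation=cv2.INTER_CUBIC)
cv2.imwrite('pics/m3.png',np.hstack([a,b])); print(proj(c,[[.507,.083,.0274],[.507,.083,.046]]),p)
```

```text
[[259.37785864 196.22101193]
 [259.45105231 192.16159193]] [259 191]
```

View pics/m3.png

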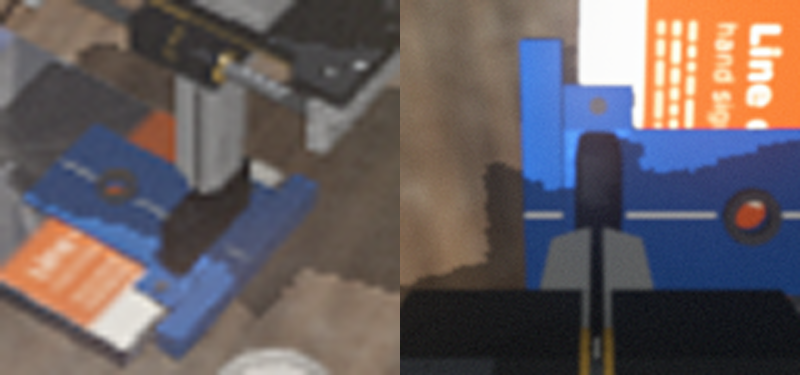

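>>> {"name": "carry_out", "arguments": {
  "commands": [
    [1.0,[0,0,-30],[0,0,0]],
    [1.0,[0,0,-30],[0,0,0]],
    [1.0,[0,0,-30],[0,0,0]],
    [1.0,[0,0,0],[0,0,0]],
    [1.0,[0,0,0],[0,0,0]]
  ]
}}

```text
time_s: 7.7
ee_pos: [0.5066, 0.0829, 0.1166]
eef_rot: [-3.141, 0.0, 1.411]
force: [0.7, -0.6, 0.3]
grip_width: 0.0006
grip_force: 0.0
```

Run:
```python
from h import *
o=ctrl.get_obs(); T=np.array(o['ee_pos']);print(T,o['grip_width'],o['qpos'])
out=[]
for n,s in [('scene',32),('side',32),('wrist',50)]:
    c=cam(n); im=cv2.resize(c['img'],None,fx=4,fy=4,interpolation=cv2.INTER_CUBIC)
    q=proj(c,T); p=proj(c,[[.5063,.084,.055]] )if n!='wrist' else q
    for P,col in [(T,(0,0,255)),(T+[0,0,.019],(0,255,0)),(np.array([.5063,.084,.055]),(255,255,0)),(np.array([.5594,.0745,.025]),(255,0,255))]:
        u=(proj(c,P)[0]*4+1.5).astype(int); cv2.drawMarker(im,tuple(map(int,u)),col,0,14,1)
    m=((q+p)/2*4)[0].astype(int); out.append(cv2.resize(im[max(m[1]-200,0):m[1]+200,m[0]-133:m[0]+133],(266,400)))
    print(n,q,p)
cv2.imwrite('pics/m4.png',np.hstack(out))
```

```text
[0.50658271 0.08293113 0.11659295] 0.0006364005013426964 [ 9.09089816e-02  2.73855735e-01  1.69046193e+00 -2.96968764e-06
  1.17831459e+00  2.50984804e-01]
scene [[259.88534386 176.00580835]] [[259.55693345 190.47474669]]
side [[249.77144718 185.4174246 ]] [[249.75759882 203.18604067]]
wrist [[257.5398561  216.01793005]] [[257.5398561  216.01793005]]
```

View pics/m4.png

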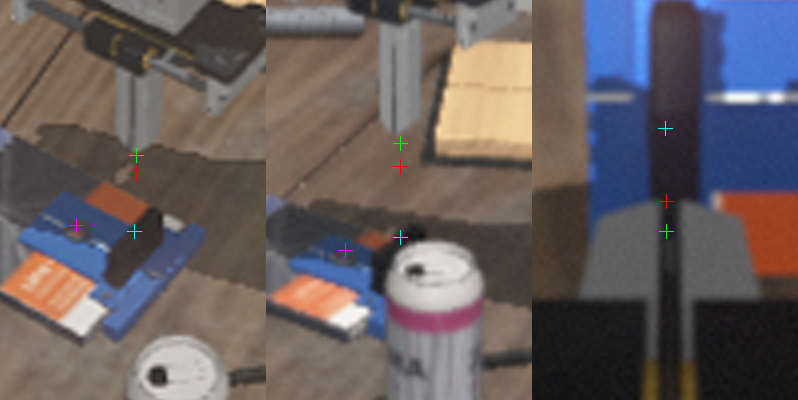

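The projected TCP (red) falls about 26 mm below the visible fingertips in both fixed views: scene tip at crop (137,150) against a marker at (137,174), side tip at (400,133) against (400,165). So the real fingers end about 26 mm short of the reported TCP, and they closed just above the grip's top. I'll go about 22 mm lower and watch the force.

>>> {"name": "carry_out", "arguments": {
  "commands": [
    [0.5,[0,0,0],[0,0,0]],
    [0.5,[0,0,0],[0,0,0]],
    [0.5,[0,0,20],[0,0,0]],
    [0.5,[0,0,25],[0,0,0]],
    [0.5,[0,0,25],[0,0,0]],
    [0.5,[0,0,20],[0,0,0]],
    [0.5,[0,0,10],[0,0,0]],
    [0.5,[0,0,10],[0,0,0]],
    [0.5,[0,0,0],[0,0,0]]
  ]
}}

```text
time_s: 8.98
ee_pos: [0.5069, 0.083, 0.0072]
eef_rot: [-3.141, 0.0, 1.411]
force: [0.1, 0.7, 0.8]
grip_width: 0.0467
grip_force: 0.0
```

>>> {"name": "carry_out", "arguments": {
  "commands": [
    [1.0,[0,0,0],[0,0,0]],
    [1.0,[0,0,0],[0,0,0]],
    [1.0,[0,0,0],[0,0,0]],
    [1.0,[0,0,0],[0,0,0]],
    [1.0,[0,0,0],[0,0,0]]
  ],
  "squeeze": 40
}}

```text
time_s: 9.6
ee_pos: [0.5071, 0.083, 0.0076]
eef_rot: [3.141, -0.0, 1.411]
force: [-1.1, -0.0, 1.4]
grip_width: 0.0138
grip_force: 40.0
```

>>> {"name": "carry_out", "arguments": {
  "commands": [
    [1.0,[0,0,-10],[0,0,0]],
    [1.0,[0,0,-20],[0,0,0]],
    [1.0,[0,0,-30],[0,0,0]],
    [1.0,[0,0,-20],[0,0,0]],
    [1.0,[0,0,0],[0,0,0]]
  ]
}}

```text
time_s: 10.22
ee_pos: [0.5076, 0.0831, 0.0889]
eef_rot: [3.139, -0.001, 1.411]
force: [-0.1, 0.7, -2.6]
grip_width: 0.0137
grip_force: 40.0
```

>>> {"name": "carry_out", "arguments": {
  "commands": [
    [1.0,[-20,2,0],[0,0,0]],
    [1.0,[-40,5,0],[0,0,0]],
    [1.0,[-50,7,0],[0,0,0]],
    [1.0,[-50,7,0],[0,0,0]],
    [1.0,[-50,7,0],[0,0,0]],
    [1.0,[-50,7,0],[0,0,0]],
    [1.0,[-50,7,0],[0,0,0]],
    [1.0,[-40,5,0],[0,0,0]],
    [1.0,[-31,3,0],[0,0,0]],
    [1.0,[0,0,0],[0,0,0]]
  ]
}}

```text
time_s: 11.48
ee_pos: [0.4947, -0.3024, 0.086]
eef_rot: [-3.14, -0.001, 1.408]
force: [0.4, -0.0, -1.5]
grip_width: 0.0137
grip_force: 40.0
```

>>> {"name": "carry_out", "arguments": {
  "commands": [
    [1.0,[0,0,0],[0,0,-0.1]],
    [1.0,[0,0,0],[0,0,-0.12]],
    [1.0,[0,0,0],[0,0,-0.12]],
    [1.0,[0,0,0],[0,0,-0.08]],
    [1.0,[0,0,0],[0,0,0]],
    [1.0,[0,0,0],[0,0,0]]
  ]
}}

```text
time_s: 12.22
ee_pos: [0.4956, -0.3005, 0.0871]
eef_rot: [-3.141, -0.001, 1.829]
force: [-0.2, 0.0, -2.8]
grip_width: 0.0138
grip_force: 40.0
```

Run:
```python
from h import *
o=ctrl.get_obs(); T=np.array(o['ee_pos']);print(T,o['eef_rot'],o['grip_width'],o['grip_force'])
out=[]
for n in ['wrist','scene']:
    c=cam(n)
    for th in ['drawer_front','edge_mark','knob_template','template_grip','bush_mouth','fence_left','fence_right']:
        print(n,th,[(np.round(d['at'],4).tolist(),round(d['score'],2)) for d in ctrl.place_of(th,n)[:1]])
    if n=='wrist': out.append(cv2.resize(c['img'],(640,480),interpolation=cv2.INTER_CUBIC)); cv2.imwrite('pics/w5raw.png',c['img'])
cv2.imwrite('pics/w5.png',out[0])
```

```text
[ 0.49559826 -0.30054781  0.08709584] [-3.14123819e+00 -5.07567356e-04  1.82936460e+00] 0.013841501023425608 39.97666597366333
wrist drawer_front [([0.5609, -0.2811, -0.0002], 0.64)]
wrist edge_mark []
wrist knob_template []
wrist template_grip [([0.4909, -0.2985, 0.1289], 0.93)]
wrist bush_mouth [([0.5491, -0.2825, 0.1056], 0.65)]
wrist fence_left [([0.4731, -0.2497, 0.0913], 0.95)]
wrist fence_right []
scene drawer_front [([0.5559, -0.2825, -0.0017], 0.89)]
scene edge_mark [([0.4927, -0.3056, 0.0261], 0.83)]
scene knob_template [([0.4787, -0.3039, 0.0937], 0.72)]
scene template_grip [([0.494, -0.2995, 0.1228], 0.95)]
scene bush_mouth [([0.5469, -0.2875, 0.1052], 0.74)]
scene fence_left [([0.4672, -0.2517, 0.0901], 0.64)]
scene fence_right [([0.4944, -0.3534, 0.0901], 0.85)]
```

View pics/w5.png

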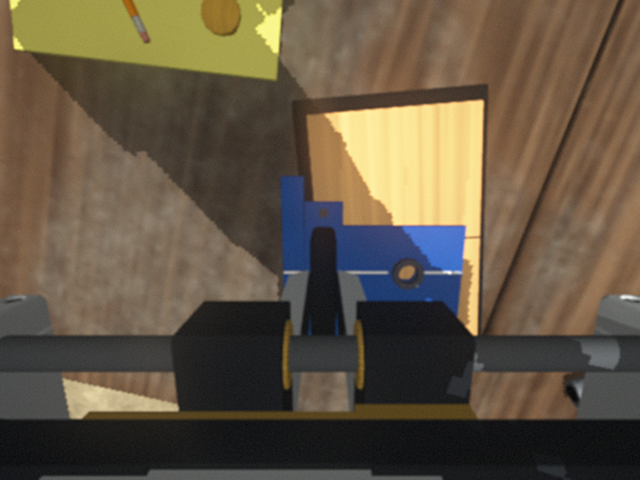

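The view shows the template held level, with its line at display row 272 and its bushing at (407,272). The board is turned slightly against it, and the pencil line shows at about (473,237).

Run:
```python
from h import *
c=cam('wrist'); im=c['img']; hsv=cv2.cvtColor(im,cv2.COLOR_BGR2HSV)
# board mask: network region; print edge fits on board top plane
r=ctrl.outline_of('drawer_front','wrist'); m=r[0]['region']&(im[...,2]>70)&(hsv[...,1]>60)
m=cv2.morphologyEx(m.astype(np.uint8),cv2.MORPH_OPEN,np.ones((3,3)))
ys,xs=np.nonzero(m); print(r[0]['score'],xs.min(),xs.max(),ys.min(),ys.max())
def fit(pts,name):
    W=back(c,pts,.021)[:,:2]; vx,vy,x0,y0=cv2.fitLine(W.astype(np.float32),cv2.DIST_HUBER,0,.001,.001).ravel()
    d=np.array([vx,vy]); res=np.abs((W-[x0,y0])@[-vy,vx]); print(name,np.degrees(np.arctan2(vy,vx)),x0,y0,'res mm',1e3*np.median(res),len(W))
fit([(x,ys[xs==x].min()) for x in range(xs.min()+12,xs.max()-8) if (xs==x).any()],'top(y+)edge')
fit([(xs[ys==y].min(),y) for y in range(ys.min()+12,158)],'near edge')
fit([(xs[ys==y].max(),y) for y in range(ys.min()+8,172)],'far edge')
g=cv2.cvtColor(im,cv2.COLOR_BGR2GRAY)
for x in range(374,384,2): print(x,g[176:206,x].tolist())
print('pencil',back(c,[378,190],.021))
b=(hsv[...,0]>95)&(hsv[...,0]<130)&(hsv[...,1]>120); 
w=(g>g.max()*.0)&0
print(o:=ctrl.get_obs()['ee_pos'], 'bush',back(c,[325.6,217.6],.1045),'line@fence',back(c,[230,217.6],.0985))
```

```text
0.8 243 389 72 267
top(y+)edge 16.34198 0.51736635 -0.16954623 res mm 2.4126238637551003 126
near edge -70.274086 0.4654 -0.23116368 res mm 0.7131019413708778 74
far edge -70.59957 0.60883814 -0.20456138 res mm 0.2664851880195419 92
374 [228, 227, 227, 227, 225, 226, 226, 228, 228, 228, 230, 229, 214, 164, 175, 219, 230, 228, 226, 227, 226, 226, 226, 226, 228, 225, 225, 226, 225, 227]
376 [226, 225, 226, 227, 225, 227, 227, 226, 227, 226, 226, 228, 208, 168, 188, 221, 226, 226, 225, 226, 224, 224, 224, 225, 224, 225, 224, 224, 222, 225]
378 [224, 225, 222, 224, 223, 223, 223, 220, 224, 222, 225, 222, 200, 164, 191, 219, 221, 221, 221, 219, 219, 218, 220, 220, 219, 220, 219, 219, 220, 219]
380 [221, 222, 220, 220, 220, 219, 221, 221, 220, 221, 218, 212, 182, 162, 203, 220, 218, 220, 219, 218, 220, 220, 219, 219, 219, 217, 219, 218, 217, 218]
382 [219, 219, 219, 218, 219, 219, 216, 214, 217, 218, 217, 205, 166, 156, 196, 214, 211, 211, 207, 205, 203, 201, 201, 201, 203, 203, 203, 201, 198, 196]
pencil [[ 0.61894099 -0.26017646  0.021     ]]
[ 0.49562586 -0.30112586  0.08745517] bush [[ 0.54574854 -0.28415287  0.1045    ]] line@fence [[ 0.47447241 -0.30497667  0.0985    ]]
```

Run:
```python
from h import *
for n in ['scene','side','wrist']:
    c=cam(n); im=cv2.imread(f'pics/{n}0.png') if n!='wrist' else c['img']
    hsv=cv2.cvtColor(im,cv2.COLOR_BGR2HSV)
    P=proj(c,[[.56,-.285,.021]])[0]
    m=((hsv[...,0]>10)&(hsv[...,0]<26)&(hsv[...,1]>60)&(hsv[...,2]>170)).astype(np.uint8)
    k=cv2.connectedComponentsWithStats(m)
    lab=k[1]; ids=np.unique(lab[int(P[1])-25:int(P[1])+25,int(P[0])-25:int(P[0])+25]); ids=[i for i in ids if i]
    i=max(ids,key=lambda i:k[2][i,4]); print(n,P,k[2][i])
    ct=max(cv2.findContours((lab==i).astype(np.uint8),cv2.RETR_EXTERNAL,cv2.CHAIN_APPROX_NONE)[0],key=len)
    W=back(c,ct[:,0].astype(float),.021)[:,:2]*1000
    pa=cv2.approxPolyDP(W.astype(np.float32)[:,None],6,True)[:,0]
    for a,b in zip(pa,np.roll(pa,-1,0)):
        L=np.hypot(*(b-a))
        if L<35: continue
        # refit with contour points close to this segment
        d=(b-a)/L; s=(W-a)@d; e=np.abs((W-a)@[-d[1],d[0]]); q=W[(s>.1*L)&(s<.9*L)&(e<5)]
        vx,vy,x0,y0=cv2.fitLine(q.astype(np.float32),cv2.DIST_HUBER,0,.01,.01).ravel()
        print('  ',a.round(),b.round(),'L',round(float(L)),'yaw',round(float((np.degrees(np.arctan2(vy,vx))+45)%90-45),1),'n',len(q), 'pt',round(float(x0),1),round(float(y0),1))
```

```text
scene [290.45532491 120.48475843] [ 269  102   44   43 1285]
   [ 534. -406.] [ 588. -386.] L 58 yaw 26.0 n 13 pt 559.2 -393.5
   [ 588. -386.] [ 586. -287.] L 98 yaw 0.5 n 13 pt 587.0 -333.3
   [ 593. -278.] [ 567. -209.] L 73 yaw 17.0 n 11 pt 579.2 -243.4
   [ 580. -180.] [ 622. -282.] L 110 yaw 20.9 n 16 pt 599.2 -226.9
   [ 630. -284.] [ 584. -156.] L 135 yaw 18.8 n 21 pt 606.4 -218.0
   [ 584. -156.] [ 488. -187.] L 101 yaw 20.3 n 24 pt 533.7 -173.0
   [ 488. -187.] [ 457. -208.] L 38 yaw 25.9 n 9 pt 469.8 -195.7
   [ 457. -208.] [ 525. -404.] L 208 yaw 19.5 n 31 pt 491.6 -301.1
side [279.37360628 165.09086659] [ 259  154   40   30 1062]
   [ 655. -356.] [ 577. -137.] L 232 yaw 19.3 n 21 pt 615.4 -241.3
   [ 560. -128.] [ 497. -158.] L 70 yaw 25.4 n 16 pt 529.2 -142.4
   [ 449. -172.] [ 534. -402.] L 246 yaw 19.4 n 20 pt 488.3 -287.6
   [ 534. -402.] [ 616. -363.] L 91 yaw 25.4 n 18 pt 574.1 -383.2
wrist [318.60834234 198.08551284] [  257    79   130   189 12178]
   [ 470. -195.] [ 490. -254.] L 62 yaw 21.5 n 72 pt 478.8 -226.3
   [ 494. -240.] [ 510. -276.] L 39 yaw 28.9 n 33 pt 501.8 -257.3
   [ 510. -276.] [ 610. -252.] L 103 yaw 13.7 n 83 pt 559.2 -263.2
   [ 610. -252.] [ 641. -339.] L 92 yaw 22.5 n 68 pt 626.3 -294.1
   [ 653. -345.] [ 587. -155.] L 201 yaw 19.2 n 149 pt 619.7 -246.1
   [ 587. -155.] [ 470. -195.] L 124 yaw 19.1 n 101 pt 529.0 -174.4
```

Three cameras agree on a board yaw of about 19.3°, with edge_mark near (0.4927, -0.3036). I'll turn 4.4°, leave an 8 mm standoff from the edge, and descend.

>>> {"name": "carry_out", "arguments": {
  "commands": [
    [1.0,[0,0,0],[0,0,-0.077]],
    [1.0,[-3,0,0],[0,0,0]],
    [1.0,[0,0,20],[0,0,0]],
    [1.0,[0,0,20],[0,0,0]],
    [1.0,[0,0,15],[0,0,0]],
    [1.0,[0,0,10],[0,0,0]],
    [1.0,[0,0,0],[0,0,0]],
    [1.0,[0,0,0],[0,0,0]]
  ]
}}

```text
time_s: 14.28
ee_pos: [0.497, -0.3042, 0.0231]
eef_rot: [3.141, 0.001, 1.908]
force: [1.1, 0.1, -1.4]
grip_width: 0.0135
grip_force: 40.0
```

Run:
```python
from h import *
o=ctrl.get_obs(); T=np.array(o['ee_pos']);print(T,o['eef_rot'],o['force'])
c=cam('wrist'); print('tcp',proj(c,T))
a=np.radians(19.2);n=np.array([np.cos(a),np.sin(a),0]);t=np.array([-n[1],n[0],0]);E=np.array([.4927,-.3036,.021])
im=cv2.resize(c['img'],None,fx=4,fy=4,interpolation=cv2.INTER_CUBIC)
def L(A,B,col):
    p,q=(proj(c,[A,B])*4+1.5).astype(int); cv2.line(im,tuple(map(int,p)),tuple(map(int,q)),col,1)
L(E+t*.11,E-t*.02,(0,0,255)); L(E,E+n*.14,(0,255,0)); L(E+t*.11,E+t*.11+n*.14,(255,0,255)); L(E+t*.11+n*.14,E+n*.14,(255,255,0))
x=190*4;y=60*4; cv2.imwrite('pics/w6.png',cv2.resize(im[y:y+190*4,x:x+230*4],(726,600)))
```

```text
[ 0.49699896 -0.30417837  0.02309824] [3.14102137e+00 8.20647414e-04 1.90763730e+00] [ 1.11656034  0.11115578 -1.41825394]
tcp [[257.08824367 215.42781882]]
```

View pics/w6.png

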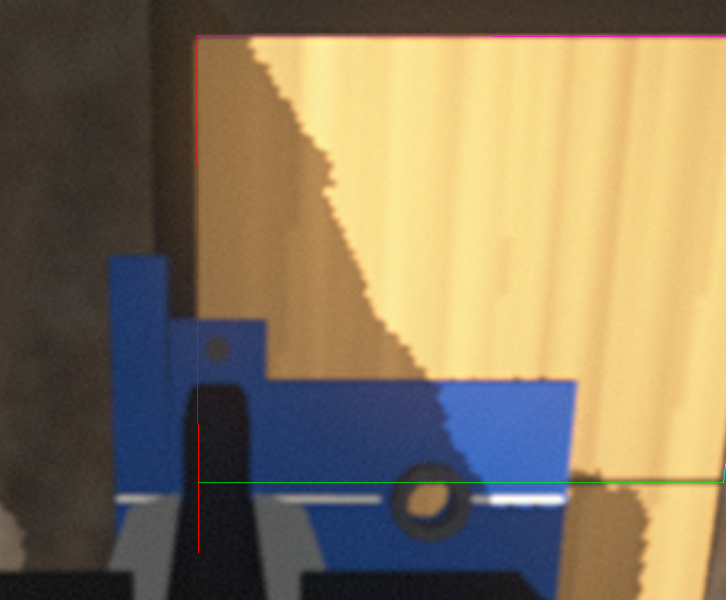

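The overlay fits the board edges: near edge at col 196 and pencil line at row 482. The template's line, at row 499, sits on the pencil line once parallax is allowed for, and the fence is parallel about 8 mm out. I'll lower it and close up against the edge.

>>> {"name": "carry_out", "arguments": {
  "commands": [
    [1.0,[0,0,4],[0,0,0]],
    [1.0,[0,0,3],[0,0,0]],
    [1.0,[0,3,0],[0,0,0]],
    [1.0,[0,2,0],[0,0,0]],
    [1.0,[0,1,0],[0,0,0]],
    [1.0,[0,0,0],[0,0,0]],
    [1.0,[0,0,0],[0,0,0]]
  ]
}}

```text
time_s: 15.2
ee_pos: [0.5023, -0.302, 0.0155]
eef_rot: [-3.142, -0.0, 1.908]
force: [0.0, 0.2, -1.5]
grip_width: 0.0137
grip_force: 40.0
```

>>> {"name": "carry_out", "arguments": {
  "commands": [
    [1.0,[0,1,0],[0,0,0]],
    [1.0,[0,0,0],[0,0,0]],
    [1.0,[0,1,0],[0,0,0]],
    [1.0,[0,0,0],[0,0,0]]
  ]
}}

```text
time_s: 15.7
ee_pos: [0.5034, -0.3015, 0.0153]
eef_rot: [-3.14, -0.0, 1.908]
force: [-4.5, -1.7, 0.1]
grip_width: 0.0138
grip_force: 40.0
```

Fence contact at about 5 N. I'll lower it, ease the grip so it squares itself, press, and check.

>>> {"name": "carry_out", "arguments": {
  "commands": [
    [1.0,[0,0,1],[0,0,0]],
    [1.0,[0,0,1],[0,0,0]],
    [1.0,[0,0,0],[0,0,0]],
    [1.0,[0,0,0],[0,0,0]]
  ],
  "squeeze": 8
}}

```text
time_s: 16.2
ee_pos: [0.5035, -0.3019, 0.0143]
eef_rot: [-3.14, 0.0, 1.908]
force: [-11.2, -1.7, 10.0]
grip_width: 0.0138
grip_force: 8.0
```

>>> {"name": "carry_out", "arguments": {
  "commands": [
    [1.0,[0,1,0],[0,0,0]],
    [1.0,[0,0,0],[0,0,0]],
    [1.0,[0,0,0],[0,0,0]]
  ],
  "squeeze": 8
}}

```text
time_s: 16.58
ee_pos: [0.5038, -0.3018, 0.0143]
eef_rot: [-3.139, -0.0, 1.907]
force: [-15.8, -2.6, 11.9]
grip_width: 0.0145
grip_force: 8.0
```

>>> {"name": "carry_out", "arguments": {
  "commands": [
    [1.0,[0,-1,-1],[0,0,0]],
    [1.0,[0,0,0],[0,0,0]],
    [0.75,[0,0,0],[0,0,0]],
    [0.55,[0,0,0],[0,0,0]],
    [0.55,[0,0,0],[0,0,0]],
    [0.55,[0,0,0],[0,0,0]]
  ],
  "squeeze": 8
}}

```text
time_s: 17.32
ee_pos: [0.5043, -0.3012, 0.0145]
eef_rot: [3.141, 0.0, 1.908]
force: [0.0, 0.4, 0.2]
grip_width: 0.0421
grip_force: 0.0
```

>>> {"name": "carry_out", "arguments": {
  "commands": [
    [0.55,[0,0,-10],[0,0,0]],
    [0.55,[0,0,-20],[0,0,0]],
    [0.55,[0,0,-40],[0,0,0]],
    [0.55,[0,0,-40],[0,0,0]],
    [0.55,[0,0,0],[0,0,0]],
    [0.55,[0,0,0],[0,0,0]]
  ]
}}

```text
time_s: 18.08
ee_pos: [0.5039, -0.3011, 0.124]
eef_rot: [-3.141, -0.0, 1.908]
force: [-0.9, 0.1, -0.7]
grip_width: 0.0424
grip_force: 0.0
```

Run:
```python
from h import *
a=np.radians(19.2);n=np.array([np.cos(a),np.sin(a),0]);t=np.array([-n[1],n[0],0]);E=np.array([.4927,-.3036,.021])
o=ctrl.get_obs(); print(o['ee_pos'],o['eef_rot'])
for nm in ['wrist','scene','side']:
    c=cam(nm)
    for th in ['knob_template','template_grip','bush_mouth','fence_left','fence_right','edge_mark']:
        for d in ctrl.place_of(th,nm)[:1]:
            p=np.array(d['at']); print(nm,th,p.round(4),'board frame mm',(1e3*np.array([(p-E)@n,(p-E)@t,p[2]-.021])).round(1),round(d['score'],2))
    if nm=='wrist':
        im=cv2.resize(c['img'],None,fx=4,fy=4,interpolation=cv2.INTER_CUBIC)
        def L(A,B,col):
            p,q=(proj(c,[A,B])*4+1.5).astype(int); cv2.line(im,tuple(map(int,p)),tuple(map(int,q)),col,1)
        z=np.array([0,0,.004]); B=lambda x,y,zz=0:E+n*x+t*y+[0,0,zz]
        L(B(0,.11),B(0,-.11),(0,0,255)); L(B(0,0),B(.14,0),(0,255,0))
        for x in (-.014,.1): L(B(x,.06 if x<0 else .03,.004),B(x,-.06 if x<0 else -.03,.004),(255,255,0))
        L(B(-.014,0,.004),B(.1,0,.004),(255,0,255))
        m=(proj(c,E+n*.04)[0]*4).astype(int); print(m)
        y0,x0=max(m[1]-300,0),m[0]-380; cv2.imwrite('pics/w7.png',im[y0:y0+600,x0:x0+760])
```

```text
[ 0.50392844 -0.30108334  0.12402902] [-3.14128641e+00 -4.60757521e-04  1.90784849e+00]
wrist knob_template [ 0.4905 -0.3066  0.022 ] board frame mm [-3.1 -2.1  1. ] 0.81
wrist template_grip [ 0.4986 -0.2993  0.0562] board frame mm [ 7.   2.1 35.2] 0.88
wrist bush_mouth [ 0.552  -0.2827  0.0315] board frame mm [62.9  0.2 10.5] 0.65
wrist fence_left [ 0.4786 -0.2535  0.0189] board frame mm [ 3.2 52.  -2.1] 0.67
[1123  757]
scene knob_template [ 0.4899 -0.3077  0.0216] board frame mm [-4.  -3.   0.6] 0.88
scene template_grip [ 0.5017 -0.2978  0.0512] board frame mm [10.4  2.5 30.2] 0.82
scene bush_mouth [ 0.5525 -0.2854  0.0303] board frame mm [62.5 -2.5  9.3] 0.89
scene fence_right [ 0.5091 -0.3544  0.0181] board frame mm [ -1.2 -53.4  -2.9] 0.89
scene edge_mark [ 0.4938 -0.3044  0.0242] board frame mm [ 0.8 -1.1  3.2] 0.64
side knob_template [ 0.4922 -0.3013  0.0206] board frame mm [ 0.3  2.3 -0.4] 0.58
side template_grip [ 0.5057 -0.2978  0.0535] board frame mm [14.2  1.2 32.5] 0.57
side bush_mouth [ 0.5585 -0.2873  0.0325] board frame mm [67.5 -6.2 11.5] 0.76
side fence_left [ 0.4741 -0.2537  0.0187] board frame mm [-1.2 53.2 -2.3] 0.8
side fence_right [ 0.5073 -0.3585  0.0174] board frame mm [ -4.3 -56.6  -3.6] 0.87
side edge_mark [ 0.4892 -0.2992  0.0236] board frame mm [-1.9  5.3  2.6] 0.88
```

View pics/w7.png

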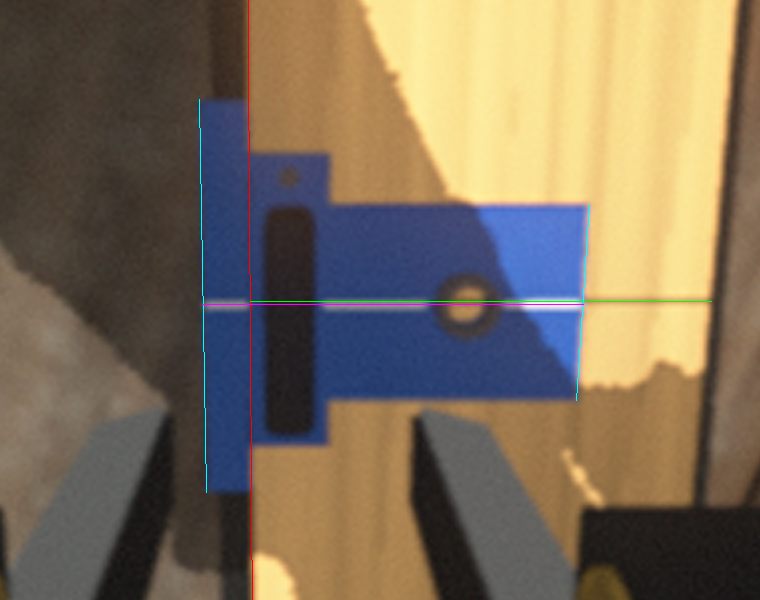

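The view shows the template lying exactly on its predicted outline: fence inner face along the red edge line, centre line within about 1 mm of the pencil line, bushing at (466,306). Next is the punch.

>>> {"name": "carry_out", "arguments": {
  "commands": [
    [0.55,[0,0,-20],[0,0,-0.1]],
    [0.55,[0,0,-20],[0,0,-0.15]],
    [0.55,[0,0,-20],[0,0,-0.15]],
    [0.55,[0,0,-20],[0,0,-0.15]],
    [0.55,[0,0,0],[0,0,-0.15]],
    [0.55,[0,0,0],[0,0,-0.15]],
    [0.55,[0,0,0],[0,0,-0.15]],
    [0.55,[0,0,0],[0,0,-0.15]],
    [0.55,[0,0,0],[0,0,-0.084]],
    [0.55,[0,0,0],[0,0,0]]
  ]
}}

```text
time_s: 20.38
ee_pos: [0.5042, -0.3013, 0.2044]
eef_rot: [3.142, -0.0, 3.141]
force: [-0.3, 1.2, 0.7]
grip_width: 0.042
grip_force: 0.0
```

>>> {"name": "carry_out", "arguments": {
  "commands": [
    [0.55,[-2,30,0],[0,0,0]],
    [0.55,[-2,50,0],[0,0,0]],
    [0.55,[-2,50,0],[0,0,0]],
    [0.55,[-3,50,0],[0,0,0]],
    [0.55,[-3,50,0],[0,0,0]],
    [0.55,[-3,50,0],[0,0,0]],
    [0.55,[-3,50,0],[0,0,0]],
    [0.55,[-3,50,0],[0,0,0]],
    [0.55,[-3,50,0],[0,0,0]],
    [0.55,[-3,50,0],[0,0,0]]
  ]
}}

```text
time_s: 21.62
ee_pos: [0.531, 0.1804, 0.2046]
eef_rot: [3.142, 0.0, 3.139]
force: [-0.5, 0.4, 0.0]
grip_width: 0.0421
grip_force: 0.0
```

>>> {"name": "carry_out", "arguments": {
  "commands": [
    [0.55,[-3,50,0],[0,0,0]],
    [0.55,[-3,50,0],[0,0,0]],
    [0.55,[-2,50,0],[0,0,0]],
    [0.55,[-1,50,0],[0,0,0]],
    [0.55,[0,25,0],[0,0,0]],
    [0.55,[0,0,0],[0,0,0]],
    [0.55,[0,0,0],[0,0,0]]
  ]
}}

```text
time_s: 22.5
ee_pos: [0.5402, 0.4029, 0.2044]
eef_rot: [-3.141, -0.0, 3.14]
force: [0.2, 0.2, -0.5]
grip_width: 0.0424
grip_force: 0.0
```

Run:
```python
from h import *
o=ctrl.get_obs(); print(o['time_s'],o['ee_pos'],o['eef_rot'])
for n in ['wrist','scene','side']:
    c=cam(n); P=proj(c,[[.54,.404,.127],[.54,.404,.088]]); print(n,'expect cap,mid',P.round(1).tolist())
    for th in ['centre_punch','tool_stand']:
        for d in ctrl.place_of(th,n)[:2]: print(n,th,np.round(d['at'],4),round(d['score'],2))
        for d in ctrl.outline_of(th,n)[:2]:
            ys,xs=np.nonzero(d['region']); 
            if len(xs): print('   reg',xs.min(),xs.max(),ys.min(),ys.max(),len(xs),round(d['score'],2))
    hsv=cv2.cvtColor(c['img'],cv2.COLOR_BGR2HSV); u,v=P[0].astype(int)
    m=(hsv[...,0]>14)&(hsv[...,0]<34)&(hsv[...,1]>110)&(hsv[...,2]>110); k=np.zeros_like(m); r=25 if n!='wrist' else 60
    k[max(v-r,0):v+r,max(u-r,0):u+r]=1; ys,xs=np.nonzero(m&k)
    if len(xs): print(n,'brass px median',np.median(xs),np.median(ys),'spread',xs.std(),ys.std(),len(xs),'-> at z.127',back(c,[np.median(xs),np.median(ys)],.127).round(4))
    cv2.imwrite(f'pics/p_{n}.png',c['img'])
```

```text
22.5 [0.54021157 0.40288375 0.20439399] [-3.14132669e+00 -9.68341289e-05  3.14031000e+00]
wrist expect cap,mid [[258.7, 193.6], [258.6, 186.9]]
wrist centre_punch [0.5403 0.4099 0.0123] 0.61
wrist tool_stand [0.6991 0.4113 0.0032] 0.96
wrist tool_stand [ 0.5533  0.4047 -0.0026] 0.88
   reg 222 296 153 221 2876 0.98
   reg 210 263 0 28 837 0.81
wrist brass px median 263.0 193.0 spread 4.598471970228639 4.7850717550251485 209 -> at z.127 [[0.5393 0.4089 0.127 ]]
scene expect cap,mid [[191.9, 255.1], [193.4, 263.7]]
scene centre_punch [0.5341 0.402  0.0181] 0.4
scene tool_stand [0.6983 0.4143 0.0025] 0.93
scene tool_stand [ 0.2778  0.3682 -0.0048] 0.83
   reg 170 214 254 296 1090 0.89
   reg 273 317 284 327 1315 0.87
scene brass px median 192.0 258.0 spread 1.8330006419948808 2.039447994267533 47 -> at z.127 [[0.5354 0.4111 0.127 ]]
side expect cap,mid [[183.6, 230.8], [184.6, 243.6]]
side centre_punch [ 0.5102 -0.356   0.016 ] 0.59
side centre_punch [0.5422 0.4118 0.0139] 0.55
   reg 180 187 231 259 159 0.6
   reg 271 302 154 175 368 0.54
side tool_stand [0.4092 0.4319 0.0012] 0.74
side tool_stand [0.2761 0.3621 0.0026] 0.64
   reg 162 204 246 282 1039 0.85
   reg 262 306 265 302 1257 0.74
side brass px median 183.0 234.0 spread 1.603957851346788 1.8214692373507293 37 -> at z.127 [[0.5333 0.4174 0.127 ]]
```

>>> {"name": "carry_out", "arguments": {
  "commands": [
    [0.5,[1,6,0],[0,0,0]],
    [0.5,[0,0,30],[0,0,0]],
    [0.5,[0,0,40],[0,0,0]],
    [0.5,[0,0,30],[0,0,0]],
    [0.5,[0,0,20],[0,0,0]],
    [0.5,[0,0,20],[0,0,0]],
    [0.5,[0,0,16],[0,0,0]],
    [0.5,[0,0,0],[0,0,0]],
    [0.5,[0,0,0],[0,0,0]]
  ],
  "squeeze": 20
}}

```text
time_s: 24.38
ee_pos: [0.5394, 0.41, 0.0493]
eef_rot: [3.141, 0.001, -3.141]
force: [-0.1, -0.5, -0.2]
grip_width: 0.047
grip_force: 0.0
```

>>> {"name": "carry_out", "arguments": {
  "commands": [
    [1.0,[0,0,0],[0,0,0]],
    [1.0,[0,0,0],[0,0,0]],
    [1.0,[0,0,0],[0,0,0]],
    [1.0,[0,0,0],[0,0,0]],
    [1.0,[0,0,0],[0,0,0]]
  ],
  "squeeze": 20
}}

```text
time_s: 25.0
ee_pos: [0.5391, 0.4097, 0.0486]
eef_rot: [-3.142, 0.0, -3.141]
force: [0.6, -1.1, 1.5]
grip_width: 0.0162
grip_force: 20.0
```

A width of 16.2 mm suggests the pads' upper ends caught the 17 mm cap. I'll open, go 8 mm lower and re-grip on the body.

>>> {"name": "carry_out", "arguments": {
  "commands": [
    [0.6,[0,0,0],[0,0,0]],
    [0.6,[0,0,0],[0,0,0]],
    [0.6,[0,0,4],[0,0,0]],
    [0.6,[0,0,4],[0,0,0]],
    [0.6,[0,0,0],[0,0,0]],
    [1.0,[0,0,0],[0,0,0]],
    [1.0,[0,0,0],[0,0,0]],
    [1.0,[0,0,0],[0,0,0]],
    [1.0,[0,0,0],[0,0,0]],
    [1.0,[0,0,0],[0,0,0]]
  ],
  "squeeze": 20
}}

```text
time_s: 26.25
ee_pos: [0.5391, 0.4097, 0.0405]
eef_rot: [3.142, 0.0, -3.141]
force: [1.8, -0.2, 1.2]
grip_width: 0.0164
grip_force: 20.0
```

>>> {"name": "carry_out", "arguments": {
  "commands": [
    [0.6,[0,0,0],[0,0,0]],
    [0.6,[0,0,0],[0,0,0]],
    [0.6,[0,0,3],[0,0,0]],
    [0.6,[0,0,3],[0,0,0]],
    [0.6,[0,0,0],[0,0,0]],
    [1.0,[0,0,0],[0,0,0]],
    [1.0,[0,0,0],[0,0,0]],
    [1.0,[0,0,0],[0,0,0]],
    [1.0,[0,0,0],[0,0,0]],
    [1.0,[0,0,0],[0,0,0]]
  ],
  "squeeze": 40
}}

```text
time_s: 27.5
ee_pos: [0.5391, 0.4097, 0.0345]
eef_rot: [3.142, 0.0, -3.141]
force: [0.2, -0.1, 1.1]
grip_width: 0.0157
grip_force: 40.0
```

Run:
```python
from h import *
o=ctrl.get_obs(); print(o['grip_width'],o['ee_pos'],o['force'])
for n in ['scene','side']:
    c=cam(n); hsv=cv2.cvtColor(c['img'],cv2.COLOR_BGR2HSV); im=c['img']
    P=proj(c,[[.539,.4095,z] for z in (.048,.0605,.088,.113,.127)]).round(1); print(n,P.tolist())
    for v in range(int(P[4][1])-6,int(P[0][1])+8):
        u=int(round(np.interp(v,P[::-1,1],P[::-1,0]))); print(v,[ (int(hsv[v,x,0]),int(hsv[v,x,1]),int(hsv[v,x,2])) for x in range(u-8,u+9,2)])
```

```text
0.01572620729500234 [0.53910347 0.40969837 0.03452746] [ 0.17092998 -0.06232738  1.0771414 ]
scene [[194.1, 273.8], [193.6, 271.3], [192.6, 265.5], [191.6, 260.1], [191.1, 257.0]]
251 [(168, 24, 54), (174, 24, 54), (140, 13, 60), (110, 11, 71), (0, 13, 59), (0, 25, 52), (120, 8, 65), (143, 15, 70), (6, 19, 68)]
252 [(174, 24, 54), (173, 21, 49), (140, 12, 66), (120, 10, 73), (165, 20, 50), (130, 12, 64), (135, 7, 71), (120, 10, 73), (0, 13, 60)]
253 [(0, 15, 50), (173, 18, 56), (128, 14, 73), (150, 8, 63), (15, 11, 46), (130, 10, 73), (120, 4, 68), (120, 15, 70), (0, 5, 49)]
254 [(174, 25, 51), (150, 8, 62), (135, 7, 71), (160, 14, 54), (0, 10, 53), (120, 18, 72), (113, 14, 71), (120, 8, 63), (15, 11, 45)]
255 [(160, 15, 51), (140, 11, 69), (126, 18, 72), (150, 11, 48), (114, 19, 66), (125, 22, 71), (130, 11, 70), (0, 0, 60), (158, 18, 58)]
256 [(0, 9, 57), (132, 18, 72), (150, 20, 64), (0, 15, 50), (16, 40, 82), (120, 15, 67), (128, 15, 69), (170, 15, 51), (110, 8, 92)]
257 [(135, 6, 79), (120, 7, 71), (143, 19, 54), (17, 92, 78), (20, 120, 147), (18, 53, 87), (90, 4, 62), (0, 21, 4
[... 8004 characters left out ...]
22, 111), (11, 83, 123), (11, 112, 166), (12, 122, 184), (12, 128, 183), (12, 128, 183), (12, 122, 146)]
261 [(12, 118, 104), (12, 115, 109), (12, 120, 170), (12, 124, 175), (12, 124, 183), (12, 129, 184), (12, 125, 182), (12, 124, 152), (12, 126, 127)]
262 [(12, 111, 106), (11, 121, 116), (12, 126, 178), (12, 128, 184), (12, 123, 186), (12, 124, 183), (13, 125, 151), (11, 120, 134), (11, 123, 129)]
263 [(12, 113, 108), (12, 124, 164), (12, 127, 186), (12, 125, 183), (12, 121, 183), (12, 121, 148), (13, 120, 132), (13, 119, 129), (12, 120, 128)]
264 [(12, 125, 120), (12, 127, 183), (12, 125, 183), (12, 126, 182), (12, 124, 152), (12, 125, 131), (13, 120, 127), (12, 129, 125), (13, 119, 129)]
```

The brass cap shows between the fingers at its expected height, so they straddle the punch. I'll lift slowly and check that it follows.

>>> {"name": "carry_out", "arguments": {
  "commands": [
    [1.0,[0,0,-5],[0,0,0]],
    [1.0,[0,0,-10],[0,0,0]],
    [1.0,[0,0,-20],[0,0,0]],
    [1.0,[0,0,-30],[0,0,0]],
    [1.0,[0,0,-30],[0,0,0]],
    [1.0,[0,0,-15],[0,0,0]],
    [1.0,[0,0,0],[0,0,0]],
    [1.0,[0,0,0],[0,0,0]]
  ],
  "squeeze": 40
}}

```text
time_s: 28.6
ee_pos: [0.5386, 0.4094, 0.1432]
eef_rot: [-3.141, -0.002, -3.141]
force: [-0.4, -0.0, -0.9]
grip_width: 0.0159
grip_force: 40.0
```

```bash
cat > pm.py <<'E'
from h import *
# punch pose from dark/steel silhouette is hard: use network tip + outline axis
def punch(nm):
    c=cam(nm); r=[]
    for d in ctrl.place_of('centre_punch',nm)[:2]: print(nm,'tip',np.round(d['at'],4),round(d['score'],2))
    for d in ctrl.outline_of('centre_punch',nm)[:2]:
        ys,xs=np.nonzero(d['region'])
        if len(xs)<20: continue
        q=np.percentile(ys,[2,98]); print('  reg',xs.min(),xs.max(),ys.min(),ys.max(),len(xs),round(d['score'],2),'low px',xs[ys>=ys.max()-2].mean().round(1),ys.max(),'hi',xs[ys<=ys.min()+2].mean().round(1))
    return c
E
python3 - <<'E'
from pm import *
o=ctrl.get_obs(); T=np.array(o['ee_pos']); print(o['time_s'],T,o['grip_width'],o['grip_force'],o['force'])
dz=T[2]-.0345
for n in ['scene','side','wrist']:
    c=punch(n); print('  expect tip,collar,cap',proj(c,[[T[0],T[1],z+dz] for z in (.013,.048,.127)]).round(1).tolist())
E
```

```text
28.6 [0.53863472 0.40944672 0.14320355] 0.01594852298878681 39.99979555606842 [-0.4221537  -0.01521307 -0.85099347]
scene tip [0.5376 0.4053 0.126 ] 0.51
  reg 190 193 239 256 45 0.65 low px 191.0 256 hi 190.0
  expect tip,collar,cap [[191.4, 258.2], [190.0, 250.2], [186.5, 230.7]]
side tip [0.5432 0.413  0.1258] 0.52
  expect tip,collar,cap [[183.1, 233.7], [182.1, 222.0], [180.0, 194.4]]
wrist tip [0.5409 0.4097 0.1228] 0.58
  reg 243 274 208 268 1386 0.61 low px 260.1 268 hi 256.5
  expect tip,collar,cap [[257.4, 206.6], [257.3, 218.4], [256.8, 267.4]]
```

Held, with its tip about where expected (~0.122 m). I'll carry it high and straight over to the bushing.

>>> {"name": "carry_out", "arguments": {
  "commands": [
    [1.0,[0,0,-30],[0,0,0]],
    [1.0,[0,0,-30],[0,0,0]],
    [1.0,[-1,-10,0],[0,0,0]],
    [1.0,[-1,-25,0],[0,0,0]],
    [1.0,[-1,-40,0],[0,0,0]],
    [1.0,[-1,-40,0],[0,0,0]],
    [1.0,[-1,-40,0],[0,0,0]],
    [1.0,[-1,-40,0],[0,0,0]],
    [1.0,[-1,-40,0],[0,0,0]],
    [1.0,[-1,-40,0],[0,0,0]]
  ]
}}

```text
time_s: 30.3
ee_pos: [0.5464, 0.1329, 0.203]
eef_rot: [-3.141, -0.002, -3.142]
force: [-0.0, -1.0, -1.6]
grip_width: 0.0157
grip_force: 40.0
```

>>> {"name": "carry_out", "arguments": {
  "commands": [
    [1.0,[-1,-40,0],[0,0,0]],
    [1.0,[-1,-40,0],[0,0,0]],
    [1.0,[-1,-40,0],[0,0,0]],
    [1.0,[-1,-40,0],[0,0,0]],
    [1.0,[-1,-40,0],[0,0,0]],
    [1.0,[-1,-40,0],[0,0,0]],
    [1.0,[-1,-40,0],[0,0,0]],
    [1.0,[-1,-40,0],[0,0,0]],
    [0.99,[0,-40,0],[0,0,0]],
    [1.0,[0,-30,0],[0,0,0]]
  ]
}}

```text
time_s: 31.55
ee_pos: [0.5541, -0.257, 0.2028]
eef_rot: [3.141, -0.002, 3.141]
force: [0.8, -0.1, -1.2]
grip_width: 0.0157
grip_force: 40.0
```

>>> {"name": "carry_out", "arguments": {
  "commands": [
    [1.0,[0,-20,0],[0,0,0]],
    [1.0,[0,-7,0],[0,0,0]],
    [1.0,[0,0,20],[0,0,0]],
    [1.0,[0,0,30],[0,0,0]],
    [1.0,[0,0,30],[0,0,0]],
    [1.0,[0,0,15],[0,0,0]],
    [1.0,[0,0,0],[0,0,0]],
    [1.0,[0,0,0],[0,0,0]]
  ]
}}

```text
time_s: 32.55
ee_pos: [0.5557, -0.2824, 0.1108]
eef_rot: [-3.141, 0.002, -3.141]
force: [0.8, 0.2, -1.7]
grip_width: 0.0162
grip_force: 40.0
```

Run:
```python
from pm import *
o=ctrl.get_obs(); T=np.array(o['ee_pos']); print(o['time_s'],T,o['eef_rot'],o['grip_width'],o['force'])
for n in ['scene','side','wrist']:
    c=punch(n); print('  expect tip,collar,cap',proj(c,[[T[0],T[1],z+T[2]-.0345] for z in (.013,.048,.127)]).round(1).tolist(),'bush',proj(c,[.5543,-.2828,.031]).round(1))
    for d in ctrl.place_of('bush_mouth',n)[:1]: print('  bush',np.round(d['at'],4),round(d['score'],2))
    cv2.imwrite(f'pics/q_{n}.png',c['img'])
```

```text
32.55 [ 0.55574646 -0.28239473  0.11076437] [-3.14070821e+00  1.57328248e-03 -3.14119070e+00] 0.01615213946427233 [ 0.78876953  0.19667926 -1.72988412]
scene tip [ 0.4939 -0.3032  0.0222] 0.7
scene tip [ 0.5499 -0.2859  0.0901] 0.56
  reg 282 315 109 137 501 0.62 low px 312.2 137 hi 308.5
  expect tip,collar,cap [[292.6, 105.8], [293.3, 97.4], [294.9, 77.5]] bush [[291.9 119.1]]
  bush [ 0.5518 -0.288   0.0301] 0.83
side tip [ 0.5563 -0.2837  0.0897] 0.57
  expect tip,collar,cap [[280.6, 148.8], [280.9, 140.0], [281.5, 119.4]] bush [[280.6 163.2]]
  bush [ 0.5546 -0.288   0.0348] 0.79
wrist tip [ 0.5546 -0.2813  0.0876] 0.68
  reg 243 274 208 268 1358 0.62 low px 258.3 268 hi 256.9
  reg 185 291 106 218 6301 0.34 low px 265.0 218 hi 283.4
  expect tip,collar,cap [[257.5, 208.0], [257.4, 220.2], [257.1, 270.9]] bush [[257.2 192.7]]
```

Run:
```python
from h import *
im=cv2.imread('pics/q_wrist.png'); o=ctrl.get_obs(); c=cam('wrist')
hsv=cv2.cvtColor(c['img'],cv2.COLOR_BGR2HSV)
blue=((hsv[...,0]>98)&(hsv[...,0]<128)&(hsv[...,1]>90))
# print class map round the expected bush: B blue, d dark, o orange/wood, g grey/white
for v in range(176,214):
    s=''
    for u in range(236,280):
        h,sa,va=map(int,hsv[v,u]); s+='B' if blue[v,u] else ('o' if sa>60 and h<30 else ('#' if va<70 else ('w' if va>150 else 'g')))
    print(v,s)
print(proj(c,[[.5543,-.2828,.031],[.5643,-.2828,.031],[.5443,-.2828,.031],[.5543,-.2728,.031]]).round(1).tolist())
```

```text
176 BBBBBBBBBBBBBBBgggBBBBBBBBBBBBBBBBBBBBBBBBBB
177 BBBBBBBBBBBBBBBggggBBBBBBBBBBBBBBBBBBBBBBBBB
178 BBBBBBBBBBBBBBBBgggBBBBBBBBBBBBBBBBBBBBBBBBB
179 BBBBBBBBBBBBBBBBgggBBBBBBBBBBBBBBBBBBBBBBBBB
180 BBBBBBBBBBBBBBBBggggBBBBBBBBBBBBBBBBBBBBBBBB
181 BBBBBBBBBBBBBBBBBgggBBBBBBBBBBBBBBBBBBBBBBBB
182 BBBBBBBBBBBBBBBBBBgBBBBBBBBBBBBBBBBBBBBBBBBB
183 BBBBBBBBBBBBBBBBBBBBBBBBBBBBBBBBBBBBBBBBBBBB
184 BBBBBBBBBBBBBBBBBBgg####ggBBBBBBBBBBBBBBBBBB
185 BBBBBBBBBBBBBBBBBg########ggBBBBBBBBBBBBBBBB
186 BBBBBBBBBBBBBBBgg###g#######BBBBBBBBBBBBBBBB
187 BBBBBBBBBBBBBBBg##googoogg##gBBBBBBBBBBBBBBB
188 BBBBBBBBBBBBBBg##goooooooog##gBBBBBBBBBBBBBB
189 BBBBBBBBBBBBBBg#goooooooooog##BBBBBBBBBBBBBB
190 BBBBBBBBBBBBBB#ggooooooooooo##gBBBBBBBBBBBBB
191 BBBBBBBBBBBBBgggoooooooooooo##gBBBBBBBBBBBBB
192 BBBBBBBBBBBBBgg#oooooooooooo##gBBBBBBBBBBBBB
193 BBBBBBBBBBBBBBg#gooooooooooo##gBBBBBBBBBBBBB
194 BBBBBBBBBBBBBgg##oooooooooo###gBBBBBBBBBBBBB
195 BBBBBBBBBBBBBBg###goooooogg###BBBBBBBBBBBBBB
196 BBBBBBBBBBBBBBg#####ggg######gBBBBBBBBBBBBBB
197 BBBBBBBBBBBBBBBg#############BBBBBBBBBBBBBBB
198 BBBBBBBBBBBBBBBBg##########ggBBBBBBBBBBBBBBB
199 BBBBBBBBBBBBBBBBBg########gBBBBBBBBBBBBBBBBB
200 BBBBBBBBBBBBBBBBBBBggggggggBBBBBBBBBBBBBBBBB
201 BBBBBBBBBBBBBBBBBBBBBBBBgggBBBBBBBBBBBBBBBBB
202 BBBBBBBBBBBBBBBBBBBBBBBBggggBBBBBBBBBBBBBBBB
203 BBBBBBBBBBBBBBBBBBBBBBBBBgggBBBBBBBBBBBBBBBB
204 BBBBBBBBBBBBBBBBBBBBBBBBBgggBBBBBBBBBBBBBBBB
205 gBBBBBBBBBBBBBBBBBBBBBBBBggggBBBBBBBBBBBBBBB
206 gBBBBBBBBBBBBBBBBBBBBBBBBBgggBBBBBBBBBBBBBBB
207 gBBBBBBBBBBBBBBBBBBBBBBBBBgggBBBBBBBBBBBBBBB
208 ogBBBBBBBBBBBBBBBBBgg#gBBBggggBBBBBBBBBBBBBB
209 ogBBBBBBBBBBBBBBBB######BBBgggBBBBBBBBBBBBBB
210 oogBBBBBBBBBBBBBBg#######BBggggBBBBBBBBBBBBB
211 oogBBBBBBBBBBBBBg#ggggggggBggggBBBBBBBBBBBBB
212 oogBBBBBBBBBBBBggggggggggggggggBBBBBBBBBBBBB
213 ooogBBBBBBBBBBggggggggggggggggggBBBBBBBBBBBB
[[257.2, 192.8], [257.2, 201.5], [257.2, 184.1], [266.1, 192.8]]
```

>>> {"name": "carry_out", "arguments": {
  "commands": [
    [1.0,[1,0,15],[0,0,0]],
    [1.0,[0,0,10],[0,0,0]],
    [1.0,[0,0,10],[0,0,0]],
    [1.0,[0,0,0],[0,0,0]],
    [1.0,[0,0,0],[0,0,0]]
  ]
}}

```text
time_s: 33.83
ee_pos: [0.5543, -0.2824, 0.0747]
eef_rot: [-3.141, 0.0, -3.141]
force: [0.3, 0.3, -0.9]
grip_width: 0.016
grip_force: 40.0
```

Run:
```python
from pm import *
o=ctrl.get_obs(); T=np.array(o['ee_pos']); print(o['time_s'],T,o['eef_rot'],o['grip_width'])
B=np.array([.554,-.2826,.031])
for n in ['scene','side','wrist']:
    c=cam(n)
    for th in ('centre_punch','bush_mouth'):
        print(n,th,[(np.round(d['at'],4).tolist(),round(d['score'],2)) for d in ctrl.place_of(th,n)[:3]])
    P=proj(c,[[T[0],T[1],T[2]-.0215],B,B+[.01,0,0],B-[.01,0,0]]).round(1); print(P.tolist())
    hsv=cv2.cvtColor(c['img'],cv2.COLOR_BGR2HSV); u,v=P[0].astype(int)
    r=(16,16) if n=='wrist' else (14,10)
    for y in range(v-r[0],v+12):
        s=''
        for x in range(u-r[1]-4,u+r[1]+5):
            h,sa,va=map(int,hsv[y,x]); s+='B' if 98<h<128 and sa>90 else ('o' if sa>60 and h<30 else ('#' if va<70 else ('w' if va>150 else 'g')))
        print(y,s,u-r[1]-4 if y==v else '')
```

```text
33.825 [ 0.55434704 -0.28236407  0.07468514] [-3.14137905e+00  3.10249605e-04 -3.14140274e+00] 0.016003031605890505
scene centre_punch [([0.5516, -0.2878, 0.0551], 0.39)]
scene bush_mouth [([0.5524, -0.2857, 0.031], 0.59)]
[[292.3, 114.2], [292.0, 119.2], [289.3, 118.4], [294.6, 120.0]]
100 oggoggggggogggggggggggggggggg 
101 ooooooooooogggggggggggggggggg 
102 oooooooooooogggggggoggoooooog 
103 ooooooooooooogggggooooooooooo 
104 ooooooooooooooggggooooooooooo 
105 oooooooooooooggggggoooooooooo 
106 ooooooooooooogggggooooooooooo 
107 ooooooooooooooggggooooooooooo 
108 ooooooooooooooogooooooooooooo 
109 ooooooooooooooo#ooooooooooooo 
110 ooooooooooooooogooooooooooooo 
111 ooooooooooooooo#ooooooooooooo 
112 ooooooooooooooogooooooooooooo 
113 ooooooooooooooooooooooooooooo 
114 ooooooooooooooooooooooooooogB 278
115 ooooogBBggggggggoogoooooooogg 
116 ooooogBBBBBBBBBBBBBBBBggggggg 
117 ooooogBBBBBBBBBBBBBBBBBBBBBBg 
118 ooooogBBBBBBgggggBBBBBBBBBBBg 
119 ooooogBBBBBBggggggBBBBBBBBBBg 
120 oooooggggggggggBggBBgBBBBBBBg 
121 ooooggBBBBBBggggggBggggggggBg 
122 ooooggBBBBBBBggggBBBBBBBBBgBg 
123 
[... 1972 characters left out ...]
BBBBBBBBBBg#####ggogg######gBBBBBBBBBBB 
205 BBBBBBBBBBBBBg###############BBBBBBBBBBBB 
206 BBBBBBBBBBBBBgg#############gBBBBBBBBBBBB 
207 BBBBBBBBBBBBBBg############gBBBBBBBBBBBBB 237
208 BBBBBBBBBBBBBBBg#########ggBBBBBBBBBBBBBB 
209 BBBBBBBBBBBBBBBBg#######ggBBBBBBBBBBBBBBB 
210 BBBBBBBBBBBBBBBBg######ggggBBBBBBBBBBBBBB 
211 BBBBBBBBBBBBBBBgg#gggggggggBBBBBBBBBBBBBB 
212 BBBBBBBBBBBBBBgggggggggggggBBBBBBBBBBBBBB 
213 BBBBBBBBBBBBBgggggggggggggggBBBBBBBBBBBBB 
214 BBBBBBBBBBBBggggggggggggggggBBBBBBBBBBBBB 
215 BBBBBBBBBBBgggggggggggggggggggBBBBBBBBBBB 
216 BBBBggggBBggggggggggggggggggggBBBBBgggBBB 
217 BggggggggggggggggggggggggggggggBBBBgggggg 
218 ggggggggg#gggggggggggggggggggggBBB#gggggg
```

Tip and bushing line up within about 1 mm in all three views, with the tip about 22 mm above the bushing. I'll lower 11 mm and let it settle.

>>> {"name": "carry_out", "arguments": {
  "commands": [
    [1.0,[0,0,4],[0,0,0]],
    [1.0,[0,0,4],[0,0,0]],
    [1.0,[0,0,3],[0,0,0]],
    [1.0,[0,0,0],[0,0,0]],
    [1.0,[0,0,0],[0,0,0]],
    [1.0,[0,0,0],[0,0,0]],
    [1.0,[0,0,0],[0,0,0]]
  ]
}}

```text
time_s: 35.15
ee_pos: [0.5542, -0.2823, 0.0635]
eef_rot: [-3.141, 0.0, -3.141]
force: [0.6, -0.1, -1.3]
grip_width: 0.0159
grip_force: 40.0
```

Run:
```python
from h import *
o=ctrl.get_obs(); print(o['time_s'],o['ee_pos'],o['eef_rot'],o['grip_force'],o['force'],np.abs(o['joint_vel']).max())
for n in ['scene','side','wrist']:
    c=cam(n)
    for th in ('centre_punch','bush_mouth','fence_left','fence_right'):
        print(n,th,[(np.round(d['at'],4).tolist(),round(d['score'],2)) for d in ctrl.place_of(th,n)[:2]])
```

```text
35.15 [ 0.55422747 -0.28230142  0.06354179] [-3.14149692e+00  1.22555365e-04 -3.14135649e+00] 39.99980986118317 [ 0.57480837 -0.08334332 -1.31821072] 0.002151894033870589
scene centre_punch [([0.5519, -0.2873, 0.0437], 0.5)]
scene bush_mouth [([0.5551, -0.2844, 0.0328], 0.97), ([0.5518, -0.2854, 0.0484], 0.66)]
scene fence_left [([0.4683, -0.2538, 0.0172], 0.56)]
scene fence_right [([0.5091, -0.3535, 0.0183], 0.89)]
side centre_punch [([0.5595, -0.2813, 0.0446], 0.61)]
side bush_mouth [([0.5546, -0.2874, 0.0327], 0.76), ([0.4001, 0.2488, 0.0001], 0.22)]
side fence_left [([0.4713, -0.2527, 0.0226], 0.87)]
side fence_right [([0.5088, -0.3597, 0.0187], 0.89), ([0.5878, 0.2603, -0.0049], 0.51)]
wrist centre_punch [([0.5559, -0.2815, 0.0414], 0.78), ([0.4959, -0.2996, 0.0531], 0.18)]
wrist bush_mouth [([0.5537, -0.2813, 0.0322], 0.6), ([0.5098, -0.3553, 0.0174], 0.46)]
wrist fence_left [([0.4778, -0.2567, 0.0185], 0.79)]
wrist fence_right [([0.5082, -0.3564, 0.0143], 0.79)]
```

```bash
python3 -c "
from station import ctrl
print(ctrl.hand_in())"
```

```text
the job is handed in; nothing more can be done
None
```

I handed the job in with the template let go on the board, fence on the near edge and its line within about 1 mm of the pencil line by camera, and the punch held still and upright with its tip an estimated 11–12 mm above the bushing and 1–2 mm from its axis; no verdict came back, and the visible fingertips sat about 26 mm above the reported TCP, so my first grasp of the template closed on nothing.

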